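# Tip the carton label-up into the scan outline and trigger the scan

## Robot

A 6-joint arm with a two-finger parallel gripper is mounted at the origin on the work surface. World frame = base frame: x ahead of the robot, y to its left, z up, the work surface at z = 0. Lengths are in m, angles in rad, forces in N, time in s.
With the tool pointing down it reaches from about 0.35 to 0.85 m from the base axis. Payload 8.1 kg.
Tool frame: the origin (TCP) lies between the finger pads; the fingertips stand 11 mm ahead of it and the grasp point (between the pads) lies 8 mm behind it (robot.tips_ahead is the distance from the TCP to the fingertips, in m); z points along the fingers, y is the line along which they close (so a half turn about z gives the same grasp; the last joint's range is limited). The gripper opens to 93 mm and grips with 3 to 60 N. Pads are 15 mm wide; open, the fingers measure 128 mm over their backs; the gripper's body (75 mm by 188 mm) begins 65 mm behind the grasp point.
Start: joints at [1.061, 0.13, 1.488, -0, 1.523, -0.085], TCP at [0.247, 0.547, 0.23] pointing down, gripper open.
Joint ranges: [-2.96, 2.96], [-0.89, 2.26], [0.02, 2.5], [-1.34, 4.48], [0, 2.73], [-2.66, 2.66]. Speed limits (rad/s): [2.39, 2.39, 2.79, 3.14, 3.14, 3.14].

## Interface

Orientations are given as a rotation vector (axis times angle).
In Python, from plant import robot gives the robot as it stands. The module is installed in compiled form; this text tells all that it offers.
- The arm moves only by the tool move_arm, never from a script. Its argument "deltas" is one flat list of numbers, 7 for each row, row after row: the shift along the tool's x, y, z in m, then the turn, a rotation vector about the tool's x, y, z in rad, then the opening, from 0 (shut) to 1 (fully open). A call has 1 to 12 rows; each row is the pose to reach, as a shift and turn from the pose commanded when the call began, along the tool's axes at that moment; what a row does not reach only later rows make up. A row lasts 1/8 s, in which the tool goes at most 62.5 mm and 10.7 degrees, less where a joint would pass 70% of its speed; a pose out of reach is approached as far as the arm can. A call with a gripper value outside its range is refused whole. The fingers move at their own pace and stop on an object; "squeeze" is the grip in N (left out, the last holds). Time passes only in rows, so rows that repeat a pose let the fingers close. It gives the time, the measured TCP pose, the force, the opening and the grip force at its end, in the units of the state.
- robot.read_state(): the state, without advancing time (a new reading comes with each control period).
- robot.read_camera(name): name is "scene" or "side" or "wrist"; returns (picture, depth): 480x640x3 uint8, red, green, blue; 480x640 float32, m along the optical axis (not along the pixel's ray), 0 where there is no reading.
- robot.camera_model(name): a dict with "K" (3x3 intrinsics, pixels), "k1" (the pictures are not rectified: a ray, as slopes to the right and down, at radius r is drawn at 1 + k1 r^2 times it, then the intrinsics apply), "R" (3x3) and "t" (3): a world point X has camera coordinates R X + t; the wrist camera has in their place "tool_from_camera" (4x4, takes a point from camera to tool coordinates, whose origin is the TCP and whose axes are the flange's). Camera axes: x right, y down, z forward; pixel columns grow to the right and rows downward; lengths in m; the calibration is good to about 2 mm. A picture is of the moment at which its call begins: read the wrist's pose just before it. camera_model takes no time and is no camera call.
- robot.close_job(): hands the job in; it is judged then, once.
Trained networks look in the newest picture that a camera, given by its name, has taken for a name from the list of things; names that differ only in an ending like _2 or _b are one class to them, and where a whole thing is asked for, a point or a joint stands for the part that bears it (a point fixed in the world has none). Each returns a list of dicts, best first, with "confidence" (0 to 1); they miss things now and then, are a little off and sometimes report something else, mostly with a low value. They report only what shows in the picture. A call takes as long as a camera call. They do not tell look-alikes from the thing itself.
- robot.recognise(camera, label): "uv" ([column, row] in pixels, amid what is visible of it).
The state is a dict: "t": time; "q": joint angles; "dq": joint speeds; "joint_torque": joint torques, N m; "tool_pos": TCP position; "orientation": TCP orientation; "force": force on the tool from outside, world axes, zero at the start; "wrist_torque": the same for the moment, N m; "opening": finger opening in m; "gripper_force": force on a finger pad.
Only numpy, scipy, OpenCV 4.12 (cv2) and the standard library are available. Lean on these libraries where they do the work, as an engineer would, in place of code of your own. Each camera call takes 0.05 s, during which the arm holds its last target. There are 200 camera calls.

## Task

Book in the brown carton: push it over, high on its label face, so that it falls flat with its label up and lies wholly inside the yellow taped outline; if it lies over the tape, nudge it in. Then press the scanner's green button right down and let it go. Only push the carton, never lift it off the mat, and leave everything else on the bench where it is.

Things in the scene. Friction and masses are not known exactly. Their poses are not given: they have to be found in the camera images.
- carton: Sealed brown carton of LED boards, about 0.25 kg, 50 mm deep (x) x 100 wide (y) x 150 high (z), standing upright on its small end astride the -x end of the taped outline. Origin: centre of its underside. Its -x face bears a white label with blue band and bar code; its +x face is plain and looks along the outline. Pushed at 120 mm height along +x it tips about its +x foot edge without sliding.
- carton_label (a point): Centre of the carton's label face (-x face), 75 mm above its foot. Pushed high there along the carton's +x, the carton balances at about 18 degrees (some 40 mm of travel at 120 mm height) and then falls over by itself.
- carton_foot_left (a point): Corner of the carton's plain +x face: foot end (z = 0), left (+y).
- carton_foot_right (a point): Corner of the carton's plain +x face: foot end (z = 0), right (-y).
- carton_top_left (a point): Corner of the carton's plain +x face: top end (z = 150 mm), left (+y).
- carton_top_right (a point): Corner of the carton's plain +x face: top end (z = 150 mm), right (-y).
- outline: Rectangle of flat yellow tape, 12 mm wide, stuck on the green cutting mat (mat top 3 mm above the table): 210 x 150 mm inside the tape, 234 x 174 mm over it, long side along its x. Origin: its centre, on the mat. At its -x end stands the carton, with the carton's +x pointing along the outline's +x within about 6 degrees.
- trigger (a joint): Travel of the bar-code scanner's green push button, 0 = up, 0.006 m = fully down; it counts as pressed beyond 0.004 m. Spring button, about 5 N fully down, returns by itself.
- trigger_top (a point): Centre of the top of the green button (32 mm across, in a steel collar; pressed straight down) when up about 73 mm above the table. It sits on top of a grey box, 72 x 72 mm and 52 mm high, fixed to the mat.
- flux_bottle: Amber bottle with black cap, 42 mm across, 85 mm high, standing left of the outline. Leave alone. Origin: centre of its underside.
- solder_spool: Blue and silver spool of solder, 60 mm across, 46 mm high, standing right of the outline. Leave alone. Origin: centre of its underside.
- paste_box: Small white box with a red band, 34 x 40 mm, 85 mm high, standing left of the carton. Leave alone. Origin: centre of its underside.
- star_panel: Black panel of 12 LED star boards lying flat on the left of the mat, 84 x 63 mm, 4 mm thick, with LEDs to 11 mm. Leave alone. Origin: centre of its underside.
- emitter_dish: Round white dish, 80 mm across, 20 mm high, heaped with LEDs, on the left of the mat. Leave alone. Origin: centre of its underside.
- marker: Blue marker pen lying on the right of the mat, 140 mm long, 16 mm thick, its length along its x. Leave alone. Origin: under its middle.
- tweezers: Steel tweezers lying on the mat near the robot, 120 mm long, 8 mm high, their length along their x. Leave alone. Origin: under their middle.
There are look-alikes about, which are no part of the job. What is shaped like the part that bears trigger but orange is not meant.

How it is judged:
On the way, in this order (a step that is already met when the one before it is completed fails the run):
1. the carton lies still, flat and label up, inside the taped outline (angle between carton's own x axis and vertical above 3.04 rad and height (world z) of carton_label between 0.045 and 0.06 m and x of carton_foot_left in the frame of outline between -0.117 and 0.117 m and y of carton_foot_left in the frame of outline between -0.087 and 0.087 m and x of carton_foot_right in the frame of outline between -0.117 and 0.117 m and y of carton_foot_right in the frame of outline between -0.087 and 0.087 m and x of carton_top_left in the frame of outline between -0.117 and 0.117 m and y of carton_top_left in the frame of outline between -0.087 and 0.087 m and x of carton_top_right in the frame of outline between -0.117 and 0.117 m and y of carton_top_right in the frame of outline between -0.087 and 0.087 m and linear speed of carton below 0.02 m/s and angular speed of carton below 0.1 rad/s), for 0.2 s.
2. the green button is pressed down while the carton lies there (value of joint trigger above 0.004 m and angle between carton's own x axis and vertical above 3.04 rad and height (world z) of carton_label between 0.045 and 0.06 m and x of carton_foot_left in the frame of outline between -0.117 and 0.117 m and y of carton_foot_left in the frame of outline between -0.087 and 0.087 m and x of carton_foot_right in the frame of outline between -0.117 and 0.117 m and y of carton_foot_right in the frame of outline between -0.087 and 0.087 m and x of carton_top_left in the frame of outline between -0.117 and 0.117 m and y of carton_top_left in the frame of outline between -0.087 and 0.087 m and x of carton_top_right in the frame of outline between -0.117 and 0.117 m and y of carton_top_right in the frame of outline between -0.087 and 0.087 m), for 0.05 s.
At the end, for the whole second after the job is handed in: The carton lies still and flat on the mat (within 0.1 rad) with its label up, no corner beyond the outer edge of the yellow tape (117 mm along and 87 mm across from the outline's centre); after it lay there the green button was pressed beyond 4 mm, and it is up again (less than 2 mm) (all of step 1 and value of joint trigger below 0.002 m); the robot touches nothing.
It fails at once if the carton's plain-face foot edge rises more than 20 mm off the mat: the carton was lifted, carried or tipped the wrong way (height (world z) of each of carton_foot_left, carton_foot_right above 0.023 m).
It fails at once if another thing on the mat was moved more than 20 mm (distance of any of flux_bottle, solder_spool, paste_box, star_panel, emitter_dish, marker, tweezers from where it was at the start of the episode above 0.02 m).
It fails at once if a standing bottle, spool or box was tipped over (angle between any of flux_bottle, solder_spool, paste_box's own z axis and vertical above 0.35 rad).
It also fails if it takes over 38 s, if anything falls off the work surface, if the arm or the gripper's body presses on something with over 40 N, if the wrist force passes 120 N, or if a joint passes its speed limit or range.

## Working session

There is one attempt and no reset: what is moved stays moved. The work goes in short steps, Python scripts to look and compute and a tool call to move; the robot and the scene stay as the last step left them, time stands still between calls to the robot, and variables do not carry over. Pictures are saved under pics/ and viewed, at most 10 in all, crops included, and the job is handed in when it is done.

Besides the shell and the picture viewer there is one more tool, called after ">>>" as name(argument=value, ...) on one line, values as JSON. move_arm: Moves the arm, as the interface text tells. Its arguments: {"type":"object","properties":{"deltas":{"type":"array","items":{"type":"number"}},"squeeze":{"type":"number"}},"required":["deltas"]}

```bash
mkdir -p pics; cat > h.py <<'E'
import numpy as np, cv2
from plant import robot
from scipy.spatial.transform import Rotation as Rn
def world(cam, d, uv, st=None, z=None):
    m=robot.camera_model(cam); K=np.array(m["K"]);uv=np.atleast_2d(np.array(uv,float))
    p=(uv-[K[0,2],K[1,2]])/[K[0,0],K[1,1]]; s=p.copy()
    for _ in range(20): s=p/(1+m["k1"]*(s**2).sum(1,keepdims=True))
    ray=np.c_[s,np.ones(len(s))]
    if "R" in m: R=np.array(m["R"]).T; o=-R@np.array(m["t"])
    else:
        T=np.array(m["tool_from_camera"]); Rt=Rn.from_rotvec(st["orientation"]).as_matrix()
        R=Rt@T[:3,:3]; o=Rt@T[:3,3]+st["tool_pos"]
    w=ray@R.T
    if z is not None: return o+w*((z-o[2])/w[:,2])[:,None]
    dd=np.array([d[int(round(b)),int(round(a))] for a,b in uv]); return o+w*dd[:,None]
E
python3 - <<'E'
from h import *
s=robot.read_state(); print(s["t"],s["tool_pos"],s["orientation"],s["opening"])
for c in ["scene","side"]:
    p,d=robot.read_camera(c); cv2.imwrite(f"pics/{c}0.png",p[:,:,::-1]); np.save(c+"_d.npy",d); np.save(c+"_p.npy",p)
    for l in ["carton","outline","trigger","flux_bottle","solder_spool","paste_box"]:
        for r in robot.recognise(c,l)[:3]: print(c,l,np.round(r["uv"]),round(r["confidence"],2),world(c,d,r["uv"]).round(3))
E
```

```text
0.0 [0.24698636 0.54619054 0.22858284] [-6.62137494e-01 -3.07050340e+00  2.81260841e-03] 0.09285450535865168
scene carton [302. 265.] 0.69 [[0.538 0.047 0.154]]
scene outline [241. 319.] 0.98 [[0.684 0.018 0.004]]
scene trigger [355. 119.] 0.41 [[ 0.162 -0.295  0.071]]
scene flux_bottle [232. 339.] 0.94 [[0.726 0.072 0.065]]
scene flux_bottle [303. 265.] 0.54 [[0.538 0.048 0.152]]
scene solder_spool [276. 222.] 0.94 [[ 0.501 -0.135  0.048]]
scene paste_box [278. 336.] 0.56 [[0.646 0.127 0.089]]
side carton [345. 235.] 0.6 [[ 0.486 -0.021  0.116]]
side outline [416. 279.] 0.7 [[ 0.604 -0.125  0.003]]
side outline [343. 230.] 0.3 [[ 0.478 -0.024  0.132]]
side trigger [292. 460.] 0.89 [[ 0.154 -0.306  0.076]]
side trigger [501. 342.] 0.52 [[ 0.539 -0.361  0.078]]
side flux_bottle [398. 210.] 0.95 [[0.712 0.04  0.047]]
side flux_bottle [362. 194.] 0.75 [[0.645 0.1   0.089]]
side solder_spool [390. 299.] 0.61 [[ 0.483 -0.162  0.049]]
side paste_box [362. 197.] 0.6 [[0.635 0.089 0.089]]
```

View pics/scene0.png

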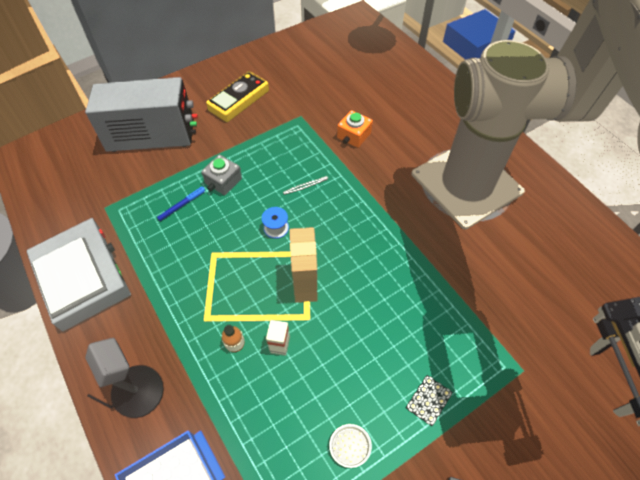

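View pics/side0.png

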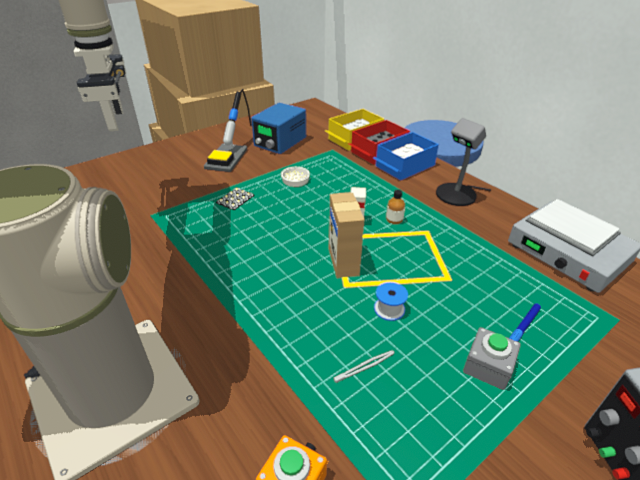

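The pictures show the carton at scene (303,265) on the outline's near end. Far outline corners are at (213,254) and (205,319). The grey scanner's button is at scene (219,163) and side (498,342); the orange look-alike at scene (355,119) is not the one to use.

```bash
python3 - <<'E'
from h import *
vv,uu=np.mgrid[0:480,0:640]
for c in ["scene","side"]:
    p=np.load(c+"_p.npy"); d=np.load(c+"_d.npy")
    W=world(c,d,np.c_[uu.ravel(),vv.ravel()]).astype(float)
    hsv=cv2.cvtColor(p,cv2.COLOR_RGB2HSV).reshape(-1,3)
    ok=(d.ravel()>0)
    near=ok&(W[:,0]>.35)&(W[:,0]<.9)&(abs(W[:,1])<.25)
    y=near&(abs(W[:,2]-.003)<.01)&(hsv[:,0]>22)&(hsv[:,0]<34)&(hsv[:,1]>150)&(hsv[:,2]>120)
    q=world(c,d,np.c_[uu.ravel(),vv.ravel()][y],z=.003)
    r=cv2.minAreaRect(q[:,:2].astype(np.float32)); print(c,"outline",y.sum(),np.round(r[0],4),np.round(r[1],4),r[2],cv2.boxPoints(r).round(3).tolist())
    t=near&(W[:,2]>.146)&(W[:,2]<.16)
    q=world(c,d,np.c_[uu.ravel(),vv.ravel()][t],z=.153)
    r=cv2.minAreaRect(q[:,:2].astype(np.float32)); print(c,"top",t.sum(),np.round(r[0],4),np.round(r[1],4),r[2],cv2.boxPoints(r).round(3).tolist(),W[t,2].mean())
    g=ok&(hsv[:,0]>45)&(hsv[:,0]<75)&(W[:,2]>.062)&(W[:,2]<.085)&(hsv[:,1]>140)&(W[:,0]>.4)&(W[:,0]<.75)&(W[:,1]<-.2)
    print(c,"button",g.sum(),W[g].mean(0).round(4),W[g].min(0).round(3),W[g].max(0).round(3))
    for n,x,yy in [("bottle",.73,.06),("spool",.5,-.14),("paste",.65,.12)]:
        k=near&(np.hypot(W[:,0]-x,W[:,1]-yy)<.06)&(W[:,2]>.03)&~((W[:,2]>.1))
        if k.sum(): print(n,np.percentile(W[k],[2,98],axis=0).round(3).tolist())
    bl=ok&(hsv[:,0]>100)&(hsv[:,0]<130)&(hsv[:,1]>150)&(W[:,2]<.03)&(W[:,0]>.4)&(W[:,0]<.85)&(W[:,1]<-.2)
    print("marker",np.percentile(W[bl],[2,98],axis=0).round(3).tolist())
E
```

```text
scene outline 812 [ 0.6123 -0.037 ] [0.1729 0.2313] 57.95503616333008 [[0.46799999475479126, -0.04899999871850014], [0.6639999747276306, -0.1720000058412552], [0.7559999823570251, -0.02500000037252903], [0.5600000023841858, 0.09799999743700027]]
scene top 1087 [0.5193 0.0177] [0.1048 0.0506] 61.57540512084961 [[0.47200000286102295, -0.01600000075995922], [0.5170000195503235, -0.03999999910593033], [0.5669999718666077, 0.052000001072883606], [0.5220000147819519, 0.07599999755620956]] 0.15221457483727652
scene button 69 [ 0.541  -0.3497  0.0764] [ 0.53  -0.365  0.07 ] [ 0.553 -0.336  0.082]
bottle [[0.704, 0.049, 0.033], [0.742, 0.08, 0.089]]
spool [[0.472, -0.177, 0.032], [0.527, -0.121, 0.052]]
paste [[0.621, 0.097, 0.033], [0.667, 0.139, 0.091]]
marker [[0.597, -0.353, 0.004], [0.731, -0.323, 0.022]]
side outline 881 [ 0.6115 -0.0381] [0.1756 0.2346] 57.681705474853516 [[0.4650000035762787, -0.05000000074505806], [0.6639999747276306, -0.17499999701976776], [0.7580000162124634, -0.027000000700354576], [0.5590000152587891, 0.0989999994635582]]
side top 805 [0.5147 0.01  ] [0.1124 0.0526] 60.84150314331055 [[0.46399998664855957, -0.026000000536441803], [0.5099999904632568, -0.052000001072883606], [0.5649999976158142, 0.04600000008940697], [0.5189999938011169, 0.07199999690055847]] 0.15348543002330572
side button 244 [ 0.535  -0.357   0.0767] [ 0.522 -0.371  0.068] [ 0.552 -0.343  0.081]
bottle [[0.702, 0.036, 0.032], [0.732, 0.069, 0.09]]
spool [[0.469, -0.18, 0.031], [0.525, -0.125, 0.052]]
paste [[0.627, 0.087, 0.041], [0.663, 0.133, 0.091]]
marker [[0.616, -0.356, 0.011], [0.73, -0.33, 0.021]]
```

>>> move_arm(deltas=[-0.016,-0.015,0,0,0,0.01,0.4,-0.05,-0.047,0,0,0,0.02,0.4,-0.094,-0.088,0,0,0,0.03,0.4,-0.137,-0.128,0,0,0,0.04,0.4,-0.181,-0.169,0,0,0,0.05,0.4,-0.224,-0.21,0,0,0,0.06,0.4,-0.268,-0.25,0,0,0,0.073,0.4,-0.311,-0.291,0,0,0,0.073,0.4,-0.354,-0.331,0,0,0,0.073,0.4,-0.38,-0.356,0.03,0,0,0.073,0.4,-0.393,-0.367,0.07,0,0,0.073,0.4,-0.393,-0.367,0.098,0,0,0.073,0.4])

```text
t: 2.2
tool_pos: [0.4539, 0.0489, 0.1301]
orientation: [-0.777, -3.043, 0.001]
force: [-0.4, 0.1, -0.2]
opening: 0.0375
gripper_force: 0.0
```

```bash
python3 - <<'E'
from h import *
s=robot.read_state(); R=Rn.from_rotvec(s["orientation"]).as_matrix(); print(s["t"],s["tool_pos"],R[:,0],R[:,2],s["opening"],s["force"])
t=s["tool_pos"]
for C in ([.5193,.0177],[.5147,.010]):
    print("carton centre in tool xy", (R.T@(np.array([*C,t[2]])-t)).round(4))
p,d=robot.read_camera("wrist"); cv2.imwrite("pics/w1.png",p[:,:,::-1])
E
```

```text
2.2 [0.45391561 0.04889836 0.13005978] [-8.77478457e-01  4.79615658e-01  6.14531770e-04] [-8.29920300e-04 -2.37076588e-04 -9.99999628e-01] 0.03754640156495612 [-0.41445136  0.14028875 -0.17960181]
carton centre in tool xy [-0.0723  0.004  -0.    ]
carton centre in tool xy [-0.072 -0.005 -0.   ]
```

View pics/w1.png

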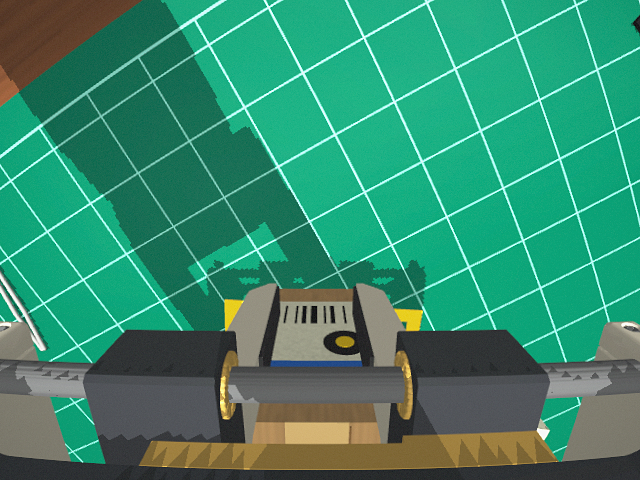

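The wrist view shows the label face centred between the fingers and square to them (columns 270–365), so I'll push.

>>> move_arm(deltas=[-0.018,0,0,0,0,0,0.4,-0.034,0,0,0,0,0,0.4,-0.042,0,0,0,0,0,0.4,-0.05,0,0,0,0,0,0.4,-0.058,0,0,0,0,0,0.4,-0.066,0,0,0,0,0,0.4,-0.074,0,0,0,0,0,0.4,-0.082,0,0,0,0,0,0.4,-0.09,0,0,0,0,0,0.4,-0.094,0,0,0,0,0,0.4,-0.08,0,-0.03,0,0,0,0.4,-0.06,0,-0.08,0,0,0,0.2])

```text
t: 3.75
tool_pos: [0.5051, 0.0217, 0.2103]
orientation: [-0.774, -3.04, 0.001]
force: [1.6, -0.1, -0.3]
opening: 0.0311
gripper_force: 0.0
```

```bash
python3 - <<'E'
from h import *
s=robot.read_state(); R=Rn.from_rotvec(s["orientation"]).as_matrix(); print(s["t"],s["tool_pos"])
vv,uu=np.mgrid[0:480,0:640]; UV=np.c_[uu.ravel(),vv.ravel()]
th=np.deg2rad(-32.2); A=np.array([[np.cos(th),np.sin(th)],[-np.sin(th),np.cos(th)]])
for c in ["scene","side"]:
    p,d=robot.read_camera(c); cv2.imwrite(f"pics/{c}2.png",p[:,:,::-1])
    W=world(c,d,UV).astype(float)
    o=(W[:,:2]-[.612,-.0375])@A.T
    t=(d.ravel()>0)&(W[:,2]>.047)&(W[:,2]<.06)&(abs(o[:,0])<.15)&(abs(o[:,1])<.105)
    q=world(c,d,UV[t],z=.053); r=cv2.minAreaRect(q[:,:2].astype(np.float32))
    print(c,t.sum(),W[t,2].mean(),r[1],((cv2.boxPoints(r)-[.612,-.0375])@A.T).round(3).tolist())
E
```

```text
3.75 [0.50511464 0.02171064 0.21025846]
scene 2764 0.05233617603586882 (0.10370893776416779, 0.14909455180168152) [[-0.074, -0.053], [0.075, -0.044], [0.068, 0.06], [-0.08, 0.05]]
side 2116 0.05394520451540991 (0.10970355570316315, 0.15353786945343018) [[-0.075, -0.064], [0.078, -0.055], [0.072, 0.055], [-0.082, 0.046]]
```

View pics/scene2.png

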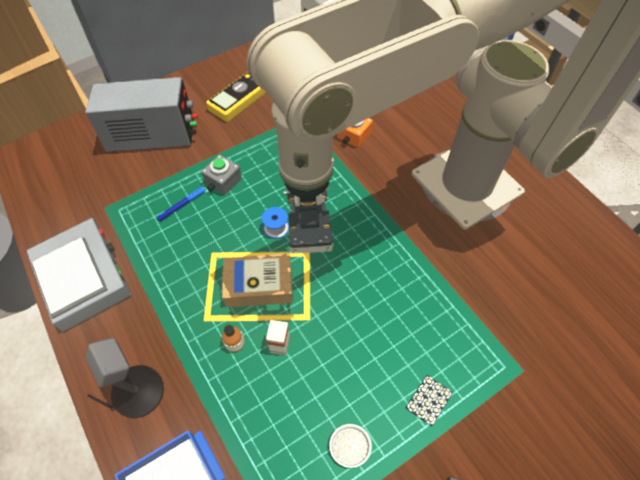

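The picture shows the carton lying label up inside the tape (222–292, 253–305), with every corner at least 25 mm inside the limits. Next is the grey scanner's button.

>>> move_arm(deltas=[-0.012,-0.018,0,0,0,0,0,-0.04,-0.06,0,0,0,0,0,-0.07,-0.105,0,0,0,0,0,-0.1,-0.15,0,0,0,0,0,-0.13,-0.195,0,0,0,0,0,-0.16,-0.24,0,0,0,0,0,-0.185,-0.28,0,0,0,0,0,-0.203,-0.305,0.02,0,0,0,0,-0.209,-0.314,0.04,0,0,0,0,-0.209,-0.314,0.05,0,0,0,0,-0.209,-0.314,0.05,0,0,0,0])

```text
t: 5.22
tool_pos: [0.54, -0.3521, 0.1601]
orientation: [-0.772, -3.043, -0.002]
force: [-0.3, 0.2, 1.0]
opening: 0.0006
gripper_force: 0.0
```

```bash
python3 - <<'E'
from h import *
s=robot.read_state(); R=Rn.from_rotvec(s["orientation"]).as_matrix(); print(s["t"],s["tool_pos"],s["opening"],s["force"])
p,d=robot.read_camera("wrist"); cv2.imwrite("pics/w3.png",p[:,:,::-1])
vv,uu=np.mgrid[0:480,0:640]; UV=np.c_[uu.ravel(),vv.ravel()]
W=world("wrist",d,UV,s); h=cv2.cvtColor(p,cv2.COLOR_RGB2HSV).reshape(-1,3)
g=(d.ravel()>0)&(h[:,0]>45)&(h[:,0]<75)&(h[:,1]>140)&(W[:,2]>.062)&(W[:,2]<.085)
print(g.sum()); 
if g.sum():
    print(W[g].mean(0),W[g].min(0),W[g].max(0)); q=((W[g]-s["tool_pos"])@R); print("tool frame",q.mean(0),q.min(0),q.max(0))
E
```

```text
5.225 [ 0.5400167  -0.3521476   0.16012554] 0.0006028329396003529 [-0.3440567   0.23817379  1.03870862]
1469
[ 0.53725491 -0.35167578  0.07623918] [ 0.52287712 -0.36732552  0.06781408] [ 0.55350325 -0.33709468  0.07868741]
tool frame [ 0.00241343 -0.0009654   0.08389288] [-0.01398587 -0.01549277  0.08145612] [0.01659897 0.01424636 0.09235086]
```

View pics/w3.png

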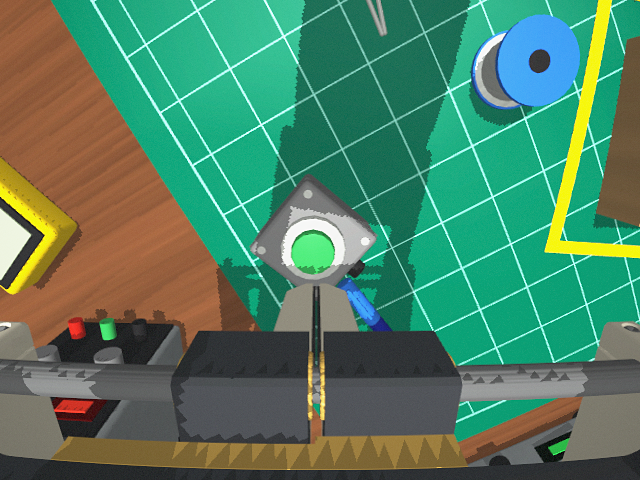

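The wrist view shows the grey scanner's green button at (313,252), under the closed fingers and about 2 mm off along tool x.

>>> move_arm(deltas=[0.002,-0.001,0.03,0,0,0,0,0.002,-0.001,0.055,0,0,0,0,0.002,-0.001,0.068,0,0,0,0,0.002,-0.001,0.074,0,0,0,0,0.002,-0.001,0.077,0,0,0,0,0.002,-0.001,0.077,0,0,0,0])

```text
t: 6.02
tool_pos: [0.5389, -0.3541, 0.0858]
orientation: [0.773, 3.043, -0.0]
force: [-1.1, 2.2, 1.9]
opening: 0.0005
gripper_force: 1.4
```

>>> move_arm(deltas=[0,0,0.002,0,0,0,0,0,0,0.003,0,0,0,0,0,0,0.003,0,0,0,0])

```text
t: 6.4
tool_pos: [0.539, -0.3543, 0.0824]
orientation: [0.773, 3.043, -0.001]
force: [1.9, 0.6, 4.1]
opening: 0.0007
gripper_force: 2.4
```

>>> move_arm(deltas=[0,0,0.0015,0,0,0,0,0,0,0.0025,0,0,0,0,0,0,0.0025,0,0,0,0])

```text
t: 6.78
tool_pos: [0.5391, -0.3544, 0.0821]
orientation: [0.773, 3.043, -0.001]
force: [-3.4, 6.4, 19.0]
opening: 0.0004
gripper_force: 9.8
```

```bash
python3 - <<'E'
from h import *
s=robot.read_state(); R=Rn.from_rotvec(s["orientation"]).as_matrix()
p,d=robot.read_camera("wrist"); 
vv,uu=np.mgrid[0:480,0:640]; UV=np.c_[uu.ravel(),vv.ravel()]
W=world("wrist",d,UV,s); h=cv2.cvtColor(p,cv2.COLOR_RGB2HSV).reshape(-1,3)
r=np.hypot(W[:,0]-.537,W[:,1]+.352)
green=(h[:,0]>45)&(h[:,0]<75)&(h[:,1]>140)
for n,m in (("green",green&(r<.02)),("collar",~green&(r>.017)&(r<.024)&(h[:,1]<40)),):
    m=m&(W[:,2]>.05)&(W[:,2]<.09)&(d.ravel()>0); print(n,m.sum(),np.percentile(W[m,2],[5,25,50,75,95]).round(4) if m.sum() else "")
c,_=robot.read_camera("side"); a=cv2.resize(p[150:350,180:460],None,fx=2,fy=2,interpolation=2); b=cv2.resize(c[290:400,440:560],(436,400),interpolation=2)[:, :230+206]
cv2.imwrite("pics/c4.png",cv2.resize(np.hstack([a,b]),(800,330))[:,:,::-1])
E
```

```text
green 635 [0.0678 0.0692 0.07   0.0705 0.0713]
collar 2469 [0.0542 0.0605 0.066  0.0667 0.0675]
```

View pics/c4.png

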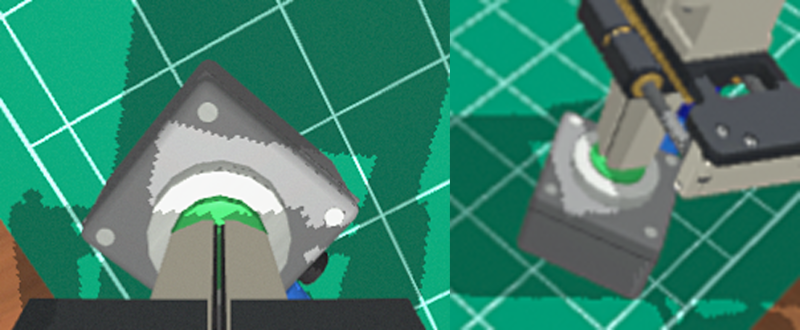

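The crop shows the green button down flush in its collar. Its height is 70 mm against 76 mm before, with the collar lower at about 67 mm, so it is fully pressed. I'll release it now.

>>> move_arm(deltas=[0,0,-0.01,0,0,0,0,0,0,-0.04,0,0,0,0,0,0,-0.08,0,0,0,0,0,0,-0.11,0,0,0,0,0,0,-0.11,0,0,0,0,0,0,-0.11,0,0,0,0])

```text
t: 7.62
tool_pos: [0.5375, -0.3536, 0.1875]
orientation: [-0.774, -3.043, -0.001]
force: [0.1, 0.3, 0.3]
opening: 0.0004
gripper_force: 0.0
```

```bash
python3 - <<'E'
from h import *
s=robot.read_state(); print(s["t"],s["tool_pos"],s["force"])
p,d=robot.read_camera("wrist")
vv,uu=np.mgrid[0:480,0:640]; UV=np.c_[uu.ravel(),vv.ravel()]
W=world("wrist",d,UV,s); h=cv2.cvtColor(p,cv2.COLOR_RGB2HSV).reshape(-1,3)
g=(h[:,0]>45)&(h[:,0]<75)&(h[:,1]>140)&(np.hypot(W[:,0]-.537,W[:,1]+.352)<.014)&(d.ravel()>0)
print("button z",g.sum(),np.median(W[g,2]))
p,_=robot.read_camera("scene"); cv2.imwrite("pics/s5.png",p[:,:,::-1])
E
```

```text
7.625 [ 0.53753968 -0.3536171   0.18745539] [0.09917537 0.26014157 0.30022729]
button z 1022 0.07655608252553009
```

View pics/s5.png

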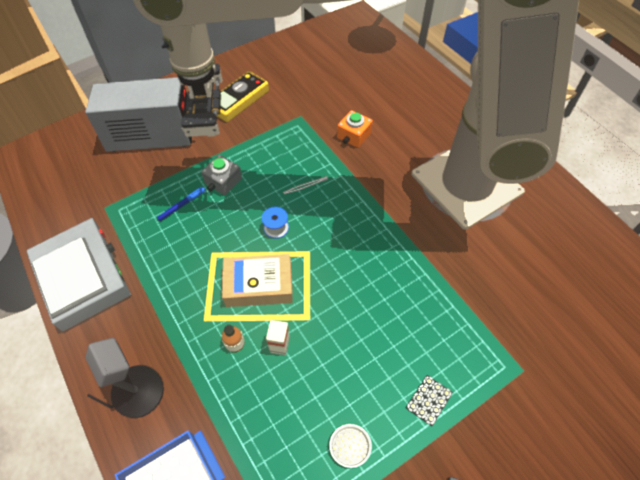

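The carton lies label up inside the outline (222–292, 255–305), the button is back up at 76.5 mm, and the arm is clear of everything.

```bash
python3 -c "
from plant import robot
print(robot.close_job())"
```

```text
the job is handed in; nothing more can be done
None
```

The carton lies flat, label up, inside the taped outline; the grey scanner's green button was pressed fully down and has come back up; nothing else looks moved in the final picture. The job was handed in at about 7.7 s, and no verdict came back.

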